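# Fit the feed roller on the carton feeder and jog it

### The job

Fit the orange feed roller to the carton feeder: slide it along the deck into the blue V fence so that it stands over the spindle, then press it straight down until it is fully home on the spindle. Only then hold the green jog button fully down for two seconds and let it go. Do not press the red stop button, and leave the cartons, jar and brush where they are.

Things in the scene. Friction and masses are not known exactly. Their poses are not given: they have to be found in the camera images.
- roller: Orange plastic feed roller with a steel top: a sleeve 56 mm in outer diameter and 45 mm high, closed flat on top, with a round bore 24 mm in diameter and 28 mm deep in its underside; about 0.12 kg. Origin: centre of its underside; z is its axis, up. It starts upright on the feeder's deck, on the side of the spindle that the V fence opens to.
- feeder: Carton feeder, fixed: aluminium deck 380 mm long (its x) and 200 mm wide (its y), surface 70 mm above the table. Origin: centre of its underside; its x axis is the feed direction, from the open deck to the spindle and V fence. Low rails 10 mm high run along both long edges (inner faces at y = +-93 mm). A white drive housing, 45 mm above the deck, stands at x = +135 to +185 mm.
- fence_apex (a point): Inner corner of the blue V fence, at deck height. The fence is 20 mm high, opens at 90 degrees towards the feeder's -x, symmetric about its x axis; the arms end 43 mm to each side, level with the spindle. Its inner faces lie 28.5 mm from the spindle axis, so a roller pushed right into the V stands within about 1 mm of that axis. Axes as the feeder's.
- spindle_top (a point): Centre of the top of the upright brass spindle, 20 mm in diameter with a 2.5 mm chamfer, 60 mm along the feeder's x axis from its origin. The top lies 1 mm below the deck, in the middle of a 62 mm round well that is filled by the black collar. Axes as the feeder's.
- collar (a joint): Black plastic collar around the spindle, 60 mm in diameter, 0.5 mm below the deck when up: 0 = up (as it starts), 0.024 = fully down against its stop (metres). It carries the roller, needs about 5 N to push down and stays where it is left. With the roller fully home the roller's underside is 24.5 mm below the deck and its top about level with the fence's top (20.5 mm above the deck).
- jog_station: Yellow box 80 x 80 x 50 mm high fixed on the table, with the green jog button on its top centre. Origin: centre of its underside.
- jog_top (a point): Centre of the top of the green jog button (32 mm in diameter, 72 mm above the table when up; black housing ring 44 mm in diameter up to 62 mm).
- jog (a joint): Travel of the green jog button, metres, straight down: 0 = up, 0.006 = fully down (5 N); it springs back when let go.
- stop_station: Box like the jog station, with a red stop button in the middle of its top at the same height. The two stations may stand either way round. Origin: centre of its underside.
- stop (a joint): Travel of the red stop button, metres: 0 = up, 0.006 = fully down. Not to be pressed.
- jar: Closed glass jar with a white cap, 60 mm in diameter, 80 mm high, standing on the table. Origin: centre of its underside.
- brush: Glue brush 150 mm long lying on the table.
- carton1: Dark red and gold carton 58 x 38 x 16 mm lying on the table. Origin: centre of its underside.
- carton2: Dark red and gold carton 58 x 38 x 16 mm lying on the table. Origin: centre of its underside.
- carton3: Dark red and gold carton 58 x 38 x 16 mm lying on the table. Origin: centre of its underside.
- carton4: Dark red and gold carton 58 x 38 x 16 mm lying on top of the feeder's white drive housing. Origin: centre of its underside.
There are look-alikes about, which are no part of the job. What is shaped like the jog_station but pink, purple or turquoise is not meant.

How it is judged:
By the outcome, as a careful person would: the job done as asked, in the order asked, and still so for the second after the job is handed in, with the robot touching nothing.
It also fails if it takes over 64 s, if anything falls off the work surface, if the arm or the gripper's body presses on something with over 40 N, if the wrist force passes 120 N, or if a joint passes its speed limit or range.

### The arm

A 6-joint arm with a two-finger parallel gripper is mounted at the origin on the work surface. World frame = base frame: x ahead of the robot, y to its left, z up, the work surface at z = 0. Lengths are in m, angles in rad, forces in N, time in s.
With the tool pointing down it reaches from about 0.225 to 0.875 m from the base axis. Payload 3.4 kg.
Tool frame: the origin (TCP) lies at the very end of the fingers, on their centre line; the grasp point (between the pads) lies 19 mm behind it (arm.grip_depth is the distance from the TCP to the grasp point, in m); z points along the fingers, y is the line along which they close (so a half turn about z gives the same grasp; the last joint's range is limited). The gripper opens to 85 mm and grips with 20 to 120 N. Pads are 22 mm wide; open, the fingers measure 114 mm over their backs; the gripper's body (76 mm by 85 mm) begins 54 mm behind the grasp point. The pads swing forward as they close: fully open they stand 13 mm farther back than shut.
Start: joints at [-1.278, 0.276, 1.505, -0, 1.361, -0.121], TCP at [0.231, -0.527, 0.231] pointing down, gripper open.
Joint ranges: [-2.89, 2.89], [-0.75, 2.08], [0.22, 2.7], [-1.18, 4.32], [0.11, 2.71], [-2.7, 2.7]. Speed limits (rad/s): [2.57, 2.57, 3.14, 3.14, 3.14, 3.14].

### API

Orientations are given as a rotation vector (axis times angle).
In Python, from rig import arm, imaging, job gives the robot as it stands.
- The arm moves only by the tool jog_arm, never from a script. Its argument "commands" is text: rows parted by semicolons, each of 7 numbers parted by spaces: the turn, a rotation vector about the tool's x, y, z in rad, then the shift along the tool's x, y, z in m, then the finger opening in m, from 0 to 0.0854. A call has 1 to 5 rows; each row shifts and turns the commanded pose from where the row before left it, along the tool's axes as they then stand; what a row does not reach is not made up. A row lasts 1/10 s, in which the tool goes at most 50 mm and 8.59 degrees, less where a joint would pass 70% of its speed; a pose out of reach is approached as far as the arm can. A call with a gripper value outside its range is refused whole. The fingers move at their own pace and stop on an object; the grip force is fixed at half the most. Time passes only in rows, so rows that do not move let the fingers close. It gives the time, the measured TCP pose, the force, the opening and the grip force at its end, in the units of the state.
- arm.get_obs(): the state, without advancing time (a new reading comes with each control period).
- imaging.read_camera(name): name is "scene" or "top" or "wrist"; returns a dict with "pixels" (384x512x3 uint8, red, green, blue), "intrinsics" (3x3 intrinsics, pixels), "R" (3x3) and "t" (3): a world point X has camera coordinates R X + t; the wrist camera has in their place "tool_from_camera" (4x4, takes a point from camera to tool coordinates, whose origin is the TCP and whose axes are the flange's). Camera axes: x right, y down, z forward; pixel columns grow to the right and rows downward; lengths in m; the calibration is good to about 2 mm. A picture is of the moment at which its call begins: read the wrist's pose just before it. There is no depth.
- job.finish_job(): hands the job in; it is judged then, once.
The state is a dict: "time_s": time; "joint_pos": joint angles; "joint_velocities": joint speeds; "joint_torque": joint torques, N m; "ee_pos": TCP position; "tcp_rot": TCP orientation; "contact_force": force on the tool from outside, world axes, zero at the start; "wrist_torque": the same for the moment, N m; "width": finger opening in m; "gripper_force": force on a finger pad.
Only numpy, scipy, OpenCV 4.12 (cv2) and the standard library are available. Lean on these libraries where they do the work, as an engineer would, in place of code of your own. Each camera call takes 0.05 s, during which the arm holds its last target. There are 200 camera calls.

## Working session

There is one attempt and no reset: what is moved stays moved. The work goes in short steps, Python scripts to look and compute and a tool call to move; the robot and the scene stay as the last step left them, time stands still between calls to the robot, and variables do not carry over. Pictures are saved under pics/ and viewed, at most 12 in all, crops included, and the job is handed in when it is done.

Besides the shell and the picture viewer there is one more tool, called after "Emit:" in YAML: its name, and indented under it one key for each argument. jog_arm: Moves the arm, as the interface text tells. Its arguments: {"type":"object","properties":{"commands":{"type":"string"}},"required":["commands"]}

```bash
mkdir -p pics; cat > h.py <<'E'
import numpy as np, cv2
from scipy.spatial.transform import Rotation as Ro
from rig import arm, imaging, job
def snap(n,f):
    o=arm.get_obs(); c=imaging.read_camera(n); cv2.imwrite('pics/'+f,c['pixels'][:,:,::-1]); 
    return o,c
def ray(c,uv,z,o=None):
    d=np.linalg.inv(c['intrinsics'])@np.array([uv[0],uv[1],1.])
    if o is not None:
        T=np.eye(4);T[:3,:3]=Ro.from_rotvec(o['tcp_rot']).as_matrix();T[:3,3]=o['ee_pos'];T=T@c['tool_from_camera']
        p=T[:3,3];d=T[:3,:3]@d
    else: p=-c['R'].T@c['t'];d=c['R'].T@d
    return p+d*(z-p[2])/d[2]
E
python3 - <<'E'
from h import *
o,c=snap('top','t1.png');snap('scene','s1.png')
print(o['tcp_rot'],o['ee_pos'],o['time_s'],Ro.from_rotvec(o['tcp_rot']).as_matrix().round(3)); print(c['intrinsics'],c['R'].round(3),c['t'])
E
```

```text
[-3.07278689e+00 -6.45004228e-01  2.65441702e-04] [ 0.23103379 -0.525964    0.23042941] 0.0 [[ 0.916  0.402 -0.001]
 [ 0.402 -0.916  0.002]
 [ 0.    -0.002 -1.   ]]
[[420.24434631   0.         260.7103603 ]
 [  0.         420.24434631 190.00641432]
 [  0.           0.           1.        ]] [[ 0.012 -1.    -0.   ]
 [-0.997 -0.012 -0.071]
 [ 0.071  0.001 -0.997]] [0.00351486 0.44501478 1.31924554]
```

View pics/t1.png

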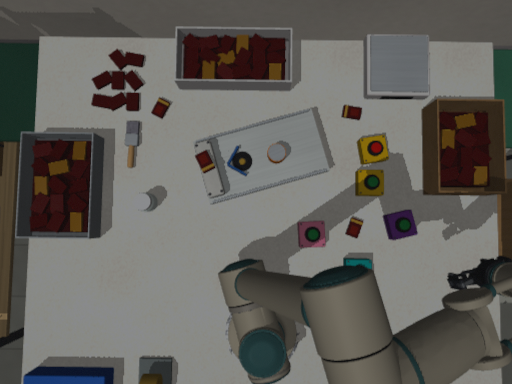

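View pics/s1.png

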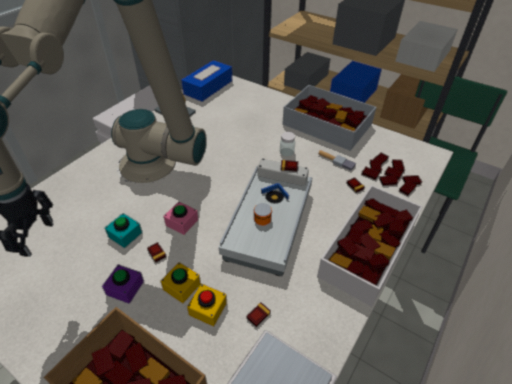

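The top view shows the roller at about (277,153), the spindle and V fence at (242,160), and the drive housing at (210,168). The yellow and green jog station is at (371,182), with the red stop next to it at (375,149).

```bash
python3 - <<'E'
from h import *
c=imaging.read_camera('top');im=c['pixels'][:,:,::-1]
cv2.imwrite('pics/t2.png',cv2.resize(im[95:215,185:395],None,fx=3.8,fy=3.8,interpolation=cv2.INTER_CUBIC))
for n,uv,z in [('roller',(277,153),.115),('spindle',(242,160.5),.069),('jog',(372,182),.072),('stop',(375.5,148),.072),('d1',(197,141),.08),('d2',(316,110),.08),('d3',(329,168),.08),('d4',(210,200),.08)]:
    print(n,ray(c,uv,z).round(4))
E
```

```text
roller [ 0.5482 -0.0382  0.115 ]
spindle [0.5311 0.0672 0.069 ]
jog [ 0.4694 -0.3301  0.072 ]
stop [ 0.5742 -0.3415  0.072 ]
d1 [0.5879 0.2048 0.08  ]
d2 [ 0.6882 -0.1578  0.08  ]
d3 [ 0.5098 -0.1977  0.08  ]
d4 [0.4083 0.1614 0.08  ]
```

View pics/t2.png

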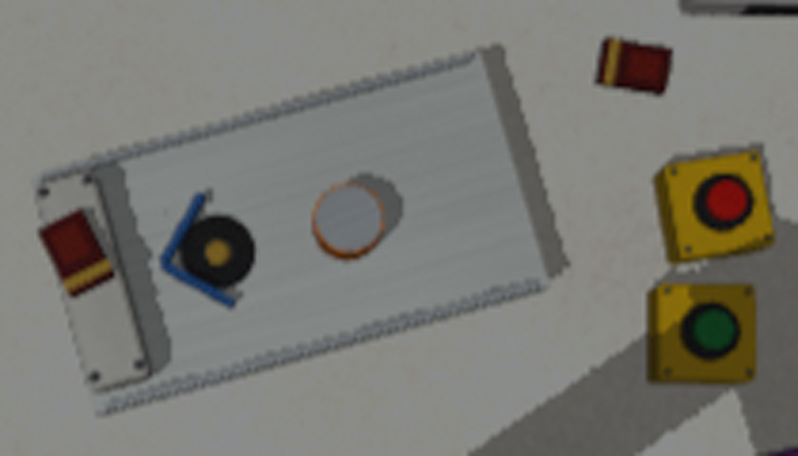

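The crop shows the feeder's x direction at a yaw of about 105.6°. The roller's top centre is at (277.1,152.4) and the spindle at (242.1,161.3), both full-image pixels. My plan is to push the roller with the fingers straddling it from behind. First I'll turn the tool so its x lies along feeder x.

Emit:
jog_arm:
  commands: "0 0 -0.143 0 0 0 0.04; 0 0 -0.143 0 0 0 0.04; 0 0 -0.143 0 0 0 0.04; 0 0 -0.143 0 0 0 0.04; 0 0 -0.143 0 0 0 0.04"

```text
time_s: 0.65
ee_pos: [0.2311, -0.5263, 0.2309]
tcp_rot: [-2.649, -1.688, -0.0]
contact_force: [0.9, 0.1, 0.3]
width: 0.0397
gripper_force: 0.0
```

Emit:
jog_arm:
  commands: "0 0 -0.143 0 0 0 0.04; 0 0 -0.143 0 0 0 0.04; 0 0 -0.143 0 0 0 0.04; 0 0 -0.143 0 0 0 0.04; 0 0 -0.143 0 0 0 0.04"

```text
time_s: 1.15
ee_pos: [0.2311, -0.5262, 0.2309]
tcp_rot: [-1.891, -2.508, -0.001]
contact_force: [0.5, 0.6, -0.0]
width: 0.0401
gripper_force: 0.0
```

```bash
cat >> h.py <<'E'
def togo(x,y,z,yaw=105.6):
    o=arm.get_obs();R=Ro.from_rotvec(o['tcp_rot']).as_matrix();p=np.array(o['ee_pos'])
    a=np.radians(yaw);G=np.array([[np.cos(a),np.sin(a),0],[np.sin(a),-np.cos(a),0],[0,0,-1]])
    print('t',round(o['time_s'],2),'p',p.round(4),'F',np.round(o['contact_force'],2),'w',round(o['width'],4),'turn',Ro.from_matrix(R.T@G).as_rotvec().round(4),'shift',(R.T@(np.array([x,y,z])-p)).round(4),np.round(o['joint_pos'],2))
E
python3 -c "
from h import *
c=imaging.read_camera('top')
print(ray(c,(242.1,161.3),.069),ray(c,(277.1,152.4),.115),ray(c,(372,182),.072))
togo(.571,-.110,.231)"
```

```text
[0.52868036 0.0668249  0.069     ] [ 0.55000985 -0.03847481  0.115     ] [ 0.46941362 -0.3300535   0.072     ]
t 1.2 p [ 0.2311 -0.5263  0.2309] F [-0.01 -0.64  0.06] w 0.0398 turn [-0.     -0.0007  0.0102] shift [3.051e-01 4.424e-01 1.000e-04] [-1.28  0.28  1.51 -0.    1.36 -1.56]
```

Emit:
jog_arm:
  commands: "0 0 0.005 0.024 0.035 0 0.04; 0 0 0.005 0.024 0.035 0 0.04; 0 0 0 0.024 0.035 0 0.04; 0 0 0 0.024 0.035 0 0.04; 0 0 0 0.024 0.035 0 0.04"

```text
time_s: 1.7
ee_pos: [0.3693, -0.3633, 0.2312]
tcp_rot: [-1.915, -2.491, -0.0]
contact_force: [0.2, 0.1, 0.5]
width: 0.04
gripper_force: 0.0
```

Emit:
jog_arm:
  commands: "0 0 0 0.024 0.035 0 0.04; 0 0 0 0.024 0.035 0 0.04; 0 0 0 0.024 0.035 0 0.04; 0 0 0 0.024 0.035 0 0.04; 0 0 0 0.024 0.035 0 0.04"

```text
time_s: 2.2
ee_pos: [0.5071, -0.2018, 0.2312]
tcp_rot: [-1.914, -2.491, 0.0]
contact_force: [0.8, -0.8, 0.1]
width: 0.04
gripper_force: 0.0
```

```bash
python3 -c "
from h import *
togo(.571,-.110,.231)
o,c=snap('wrist','w1.png')"
```

```text
t 2.2 p [ 0.5071 -0.2018  0.2312] F [ 0.81 -0.79  0.1 ] w 0.04 turn [-0.0002  0.0001 -0.0118] shift [0.0723 0.0854 0.0002] [-0.51  0.23  1.57 -0.    1.34 -0.77]
```

View pics/w1.png

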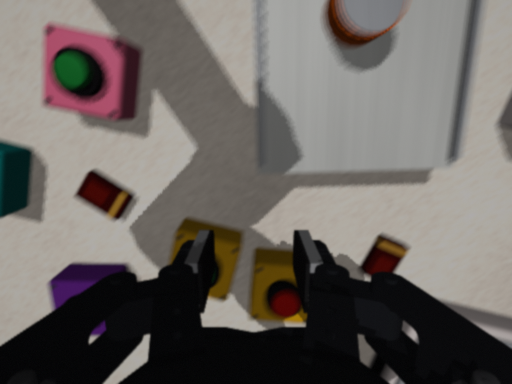

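The wrist view, with image up being feeder +x, shows the roller ahead at about (368,12). The rails are vertical, so the yaw is right. Next I move behind the roller and descend part way.

Emit:
jog_arm:
  commands: "0 0 -0.01 0.024 0.028 0 0.04; 0 0 0 0.024 0.028 0 0.04; 0 0 0 0.024 0.029 0 0.04; 0 0 0 0 0 0.04 0.04; 0 0 0 0 0 0.04 0.04"

```text
time_s: 2.75
ee_pos: [0.5706, -0.1105, 0.1514]
tcp_rot: [1.896, 2.5, 0.002]
contact_force: [-0.5, -0.1, -0.8]
width: 0.0398
gripper_force: 0.0
```

```bash
python3 -c "
from h import *
togo(.571,-.110,.082)
o,c=snap('wrist','w2.png');np.savez('w2.npz',**{k:c[k] for k in ('intrinsics','tool_from_camera')})"
```

```text
t 2.75 p [ 0.5706 -0.1105  0.1514] F [-0.49 -0.05 -0.79] w 0.0398 turn [0.0032 0.0023 0.0008] shift [0.0006 0.0003 0.0694] [-0.31  0.34  1.62 -0.    1.18 -0.58]
```

View pics/w2.png

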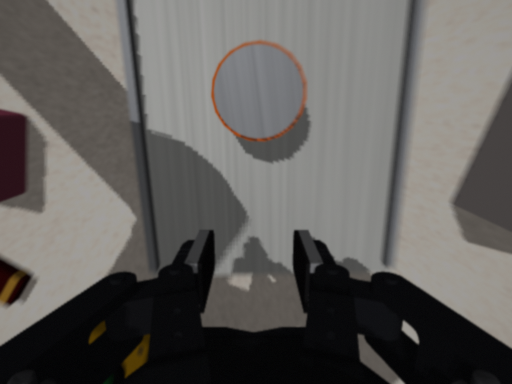

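The roller's top is centred at (259,91), nearly in line with the finger gap. I'll measure the roller and the rails from here.

```bash
python3 -c "
from h import *
o=arm.get_obs();c=np.load('w2.npz')
print('roller',ray(c,(259,91),.115,o))
P={k:ray(c,u,.08,o)[:2] for k,u in dict(l0=(130,0),l1=(160,268),r0=(411,0),r1=(386,262)).items()}
for a,b in ('l1','l0'),('r1','r0'):
    d=P[b]-P[a];print(P[a],P[b],np.degrees(np.arctan2(d[1],d[0])))
s=np.array([.5287,.0668]);n=np.array([np.cos(np.radians(15.6)),np.sin(np.radians(15.6))])
for k in P: print(k,n@(P[k]-s))
print('roller off',n@(ray(c,(259,91),.115,o)[:2]-s),'tool off',n@(np.array(o['ee_pos'][:2])-s))
"
```

```text
roller [ 0.54675048 -0.03418347  0.115     ]
[ 0.50858849 -0.17591147] [ 0.45618167 -0.00236564] 106.80309795500011
[ 0.67221866 -0.12394172] [0.6206035  0.04300056] 107.18054597682737
l0 -0.0884469497905009
l1 -0.08464058134819502
r0 0.08211787433557922
r1 0.08693757638199819
roller off -0.009770912795180497 tool off -0.012495919318034426
```

Emit:
jog_arm:
  commands: "0 0 -0.015 0 0.002 0.02 0.04; 0 0 0 0 0 0.02 0.04; 0 0 0 0 0 0.015 0.04; 0 0 0 0 0 0.01 0.04; 0 0 0 0 0 0.004 0.04"

```text
time_s: 3.3
ee_pos: [0.5705, -0.1109, 0.0818]
tcp_rot: [-1.88, -2.515, 0.001]
contact_force: [0.3, 0.1, 0.2]
width: 0.0401
gripper_force: 0.0
```

Emit:
jog_arm:
  commands: "0 0 0 0.012 0 0 0.04; 0 0 0 0.012 0 0 0.04; 0 0 0 0.01 0 0 0.04; 0 0 0 0.006 0 0 0.04; 0 0 0 0.006 0 0 0.04"

```text
time_s: 3.8
ee_pos: [0.5582, -0.066, 0.0829]
tcp_rot: [1.877, 2.517, 0.0]
contact_force: [0.8, -0.3, 1.1]
width: 0.04
gripper_force: 0.4
```

Emit:
jog_arm:
  commands: "0 0 0 0.006 0.001 0 0.04; 0 0 0 0.006 0.001 0 0.04; 0 0 0 0.006 0 0 0.04; 0 0 0 0.006 0.001 0 0.04; 0 0 0 0.006 0.001 0 0.04"

```text
time_s: 4.3
ee_pos: [0.5533, -0.0366, 0.0824]
tcp_rot: [1.879, 2.517, -0.0]
contact_force: [0.5, -2.0, 1.7]
width: 0.0401
gripper_force: 1.1
```

```bash
python3 -c "
from h import *
togo(.5287+.031*.284,.0668-.031*.959,.082,106.5)
o,c=snap('wrist','w3.png')"
```

```text
t 4.3 p [ 0.5533 -0.0366  0.0824] F [ 0.49 -1.97  1.71] w 0.0401 turn [ 0.0001  0.0005 -0.    ] shift [0.0751 0.0058 0.0004] [-0.19  0.37  1.77 -0.    1.   -0.48]
```

View pics/w3.png

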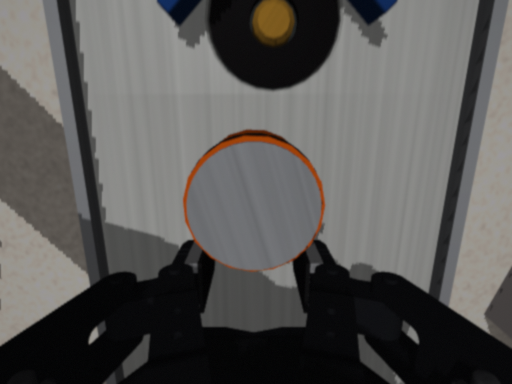

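The roller is caged between the fingers, with its top at (254,203). The spindle is at (273,21) and the fence arms open on either side of it.

```bash
python3 -c "
from h import *
o=arm.get_obs();c=np.load('w2.npz');R=Ro.from_rotvec(o['tcp_rot']).as_matrix().T
for k,u,z in ('spindle',(273,21),.069),('roller',(254,203),.115),('roller',(254.5,203),.115): 
  p=ray(c,u,z,o);print(k,p,R@(p-o['ee_pos']))"
```

```text
spindle [0.53132086 0.06978319 0.069     ] [0.10709073 0.0091043  0.01344161]
roller [ 0.54397139 -0.00415492  0.115     ] [ 0.03263815  0.00023449 -0.03261292]
roller [ 0.5441554  -0.00410034  0.115     ] [ 0.03263821  0.00042643 -0.03261288]
```

Emit:
jog_arm:
  commands: "0 0 0 0.006 0.001 0 0.04; 0 0 0 0.006 0.001 0 0.04; 0 0 0 0.006 0.001 0 0.04; 0 0 0 0.006 0.001 0 0.04; 0 0 0 0.006 0.001 0 0.04"

```text
time_s: 4.85
ee_pos: [0.5493, -0.0061, 0.0823]
tcp_rot: [-1.88, -2.517, 0.0]
contact_force: [0.2, -0.9, 1.2]
width: 0.0396
gripper_force: 0.9
```

Emit:
jog_arm:
  commands: "0 0 0 0.006 0.001 0 0.04; 0 0 0 0.006 0.001 0 0.04; 0 0 0 0.006 0 0 0.04; 0 0 0 0.006 0 0 0.04; 0 0 0 0.006 0 0 0.04"

```text
time_s: 5.35
ee_pos: [0.5428, 0.0232, 0.0824]
tcp_rot: [1.88, 2.517, 0.0]
contact_force: [1.0, -1.1, 1.2]
width: 0.0399
gripper_force: 0.9
```

Emit:
jog_arm:
  commands: "0 0 0 0.003 0 0 0.04; 0 0 0 0.003 0 0 0.04; 0 0 0 0.002 0 0 0.04; 0 0 0 0.002 0 0 0.04; 0 0 0 0.001 0 0 0.04"

```text
time_s: 5.85
ee_pos: [0.5395, 0.0335, 0.0821]
tcp_rot: [-1.88, -2.517, 0.0]
contact_force: [-0.1, -1.0, -0.9]
width: 0.0398
gripper_force: 0.7
```

```bash
python3 -c "
from h import *
togo(.5287+.031*.284,.0668-.031*.959,.082,106.5)
o,c=snap('wrist','w4.png')"
```

```text
t 5.85 p [0.5395 0.0335 0.0821] F [-0.11 -0.98 -0.94] w 0.0398 turn [-0.0004 -0.0002 -0.0001] shift [ 0.004  -0.0009  0.0001] [-0.07  0.35  1.8   0.    0.99 -0.35]
```

View pics/w4.png

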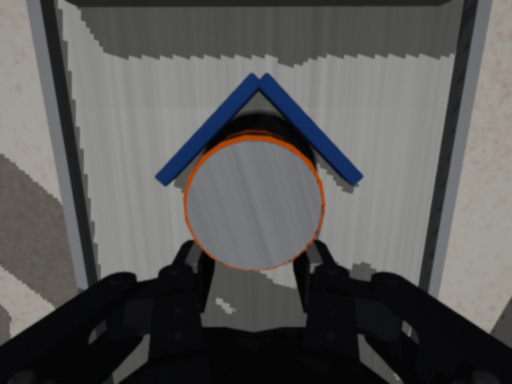

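The roller is almost in the V, with its top at (254,203) and the apex at (260,77). I'll push gently until the force rises.

Emit:
jog_arm:
  commands: "0 0 0 0.002 0 0 0.04; 0 0 0 0.002 0 0 0.04; 0 0 0 0.001 0 0 0.04; 0 0 0 0.001 0 0 0.04"

```text
time_s: 6.3
ee_pos: [0.5388, 0.0384, 0.0825]
tcp_rot: [1.877, 2.516, -0.0]
contact_force: [3.3, -4.3, -0.2]
width: 0.0394
gripper_force: 2.7
```

Emit:
jog_arm:
  commands: "0 0 0 0.001 0 0 0.04; 0 0 0 0.001 0 0 0.04; 0 0 0 0 0 0 0.04"

```text
time_s: 6.6
ee_pos: [0.5392, 0.0397, 0.0829]
tcp_rot: [1.876, 2.514, 0.0]
contact_force: [3.3, -5.4, -0.3]
width: 0.0399
gripper_force: 4.8
```

Emit:
jog_arm:
  commands: "0 0 0 0.001 0.001 0 0.04; 0 0 0 0.001 0 0 0.04; 0 0 0 0 0 0 0.04"

```text
time_s: 6.9
ee_pos: [0.5398, 0.0409, 0.083]
tcp_rot: [1.874, 2.514, -0.002]
contact_force: [2.9, -7.8, 0.3]
width: 0.0403
gripper_force: 5.7
```

Emit:
jog_arm:
  commands: "0 0 0 0.001 0.001 0 0.04; 0 0 0 0.001 0 0 0.04; 0 0 0 0 0 0 0.04"

```text
time_s: 7.2
ee_pos: [0.54, 0.0412, 0.0832]
tcp_rot: [1.871, 2.514, -0.007]
contact_force: [1.6, -14.7, 2.4]
width: 0.04
gripper_force: 7.6
```

```bash
python3 -c "
from h import *
togo(.5287,.0668,.082,106.5)
o,c=snap('wrist','w5.png')"
```

```text
t 7.2 p [0.54   0.0412 0.0832] F [  1.55 -14.71   2.37] w 0.04 turn [0.0009 0.0087 0.0029] shift [ 0.0278 -0.0034  0.0009] [-0.05  0.35  1.8  -0.01  0.99 -0.33]
```

View pics/w5.png

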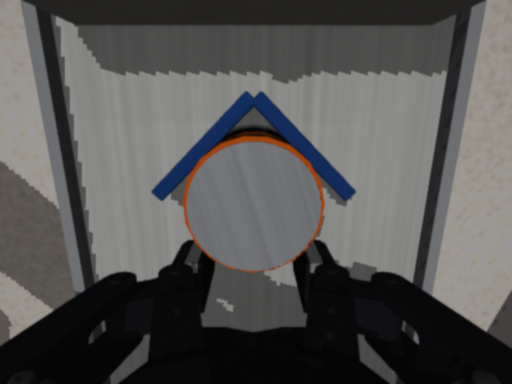

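The roller is seated against both fence arms: it is symmetric under the apex at (255,95), and the force is 15 N straight back. Its centre is at about (0.531, 0.0725). Now I back off, rise and close the fingers.

Emit:
jog_arm:
  commands: "0 0 0 -0.005 0 0 0.04; 0 0 0 -0.005 0 0 0.04; 0 0 0 -0.015 0 0 0.04; 0 0 0 -0.015 0 0 0.04; 0 0 0 0 0 -0.02 0.04"

```text
time_s: 7.75
ee_pos: [0.5485, 0.005, 0.1002]
tcp_rot: [-1.879, -2.512, 0.005]
contact_force: [-0.2, 0.5, -0.1]
width: 0.0402
gripper_force: 0.0
```

Emit:
jog_arm:
  commands: "0 0 0 0 0 -0.03 0.0; 0 0 0 0 0 -0.02 0.0; 0 0 0 0 0 0 0.0; 0 0 0 0 0 0 0.0; 0 0 0 0 0 0 0.0"

```text
time_s: 8.25
ee_pos: [0.5487, 0.0068, 0.151]
tcp_rot: [-1.879, -2.515, 0.002]
contact_force: [-0.7, 0.1, -0.4]
width: -0.0001
gripper_force: 0.0
```

```bash
python3 -c "
from h import *
togo(.5307,.0725,.117,106.5)
o,c=snap('wrist','w6.png')"
```

```text
t 8.25 p [0.5487 0.0068 0.151 ] F [-0.67  0.07 -0.45] w -0.0001 turn [-0.0024 -0.001  -0.0004] shift [0.0681 0.0014 0.0341] [-0.11  0.3   1.69 -0.    1.16 -0.4 ]
```

View pics/w6.png

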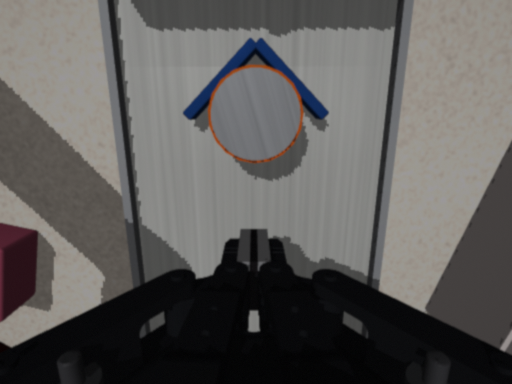

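The roller stays in the V, with its top at (255,113). Next I move over its centre and press.

Emit:
jog_arm:
  commands: "0 0 0 0.023 0.001 0 0; 0 0 0 0.023 0 0 0; 0 0 0 0.022 0 0 0; 0 0 0 0 0 0.015 0; 0 0 0 0 0 0.015 0"

```text
time_s: 8.8
ee_pos: [0.5307, 0.0733, 0.1213]
tcp_rot: [-1.877, -2.518, 0.001]
contact_force: [-0.2, 0.0, 0.0]
width: -0.0004
gripper_force: 0.0
```

Emit:
jog_arm:
  commands: "0 0 0 0 0 0.003 0; 0 0 0 0 0 0.003 0; 0 0 0 0 0 0.003 0; 0 0 0 0 0 0.003 0; 0 0 0 0 0 0.003 0"

```text
time_s: 9.3
ee_pos: [0.5313, 0.0724, 0.1077]
tcp_rot: [1.88, 2.517, 0.0]
contact_force: [-1.2, 0.4, 3.9]
width: 0.0001
gripper_force: 1.9
```

Contact came at about 0.1145 and the roller is moving down at 4–5 N. I'll carry on to 0.0905.

Emit:
jog_arm:
  commands: "0 0 0 0 0 0.003 0; 0 0 0 0 0 0.003 0; 0 0 0 0 0 0.003 0; 0 0 0 0 0 0.003 0; 0 0 0 0 0 0.003 0"

```text
time_s: 9.8
ee_pos: [0.5313, 0.0724, 0.0921]
tcp_rot: [1.879, 2.517, -0.0]
contact_force: [-1.4, 0.4, 2.7]
width: -0.0004
gripper_force: 1.9
```

Emit:
jog_arm:
  commands: "0 0 0 0 0 0.002 0; 0 0 0 0 0 0.002 0; 0 0 0 0 0 0.001 0; 0 0 0 0 0 0.001 0; 0 0 0 0 0 0 0"

```text
time_s: 10.3
ee_pos: [0.5317, 0.0725, 0.0902]
tcp_rot: [1.878, 2.516, 0.002]
contact_force: [-7.8, -1.0, 29.0]
width: 0.0004
gripper_force: 14.4
```

The roller bottomed at z = 0.0902 with 29 N, as expected for fully home (0.0905). Now I lift and go to the jog button.

Emit:
jog_arm:
  commands: "0 0 0 0 0 -0.01 0; 0 0 0 0 0 -0.02 0; 0 0 0 0 0 -0.03 0; 0 0 0 0 0 -0.04 0; 0 0 0 0 0 0 0"

```text
time_s: 10.8
ee_pos: [0.5354, 0.0726, 0.1912]
tcp_rot: [1.874, 2.51, 0.011]
contact_force: [0.9, 0.2, 0.5]
width: 0.0
gripper_force: 0.0
```

```bash
python3 -c "
from h import *
togo(.469,-.330,.19,106.5)
c=imaging.read_camera('top')['pixels'];print(c[178:187,367:378].tolist()[4])"
```

```text
t 10.8 p [0.5354 0.0726 0.1912] F [0.92 0.24 0.52] w 0.0 turn [0.0113 0.0033 0.    ] shift [-0.3671 -0.1781  0.0004] [ 0.01  0.24  1.65 -0.    1.23 -0.28]
[[15, 44, 22], [16, 80, 37], [17, 89, 40], [18, 90, 42], [19, 90, 41], [17, 89, 40], [16, 88, 40], [16, 88, 40], [15, 87, 38], [15, 86, 39], [15, 79, 37]]
```

Emit:
jog_arm:
  commands: "0.011 0.003 0 0 0 0 0; 0 0 0 -0.044 -0.018 0 0; 0 0 0 -0.044 -0.018 0 0; 0 0 0 -0.044 -0.018 0 0; 0 0 0 -0.044 -0.018 0 0"

```text
time_s: 11.35
ee_pos: [0.5111, -0.1179, 0.1845]
tcp_rot: [-1.871, -2.508, 0.013]
contact_force: [0.6, 0.4, 0.5]
width: -0.0002
gripper_force: 0.0
```

Emit:
jog_arm:
  commands: "0 0 0 -0.044 -0.018 0 0; 0 0 0 -0.044 -0.018 0 0; 0 0 0 -0.044 -0.018 0 0; 0 0 0 -0.044 -0.018 0 0; 0 0 0 -0.044 -0.018 0 0"

```text
time_s: 11.85
ee_pos: [0.4873, -0.3546, 0.1845]
tcp_rot: [-1.872, -2.507, 0.01]
contact_force: [1.0, -0.2, -0.8]
width: -0.0005
gripper_force: 0.0
```

Emit:
jog_arm:
  commands: "0 0 0 -0.044 -0.018 0 0; 0 0 0 0 0 0 0"

```text
time_s: 12.05
ee_pos: [0.4822, -0.4066, 0.1839]
tcp_rot: [-1.88, -2.504, 0.015]
contact_force: [0.6, 1.0, 0.5]
width: 0.0001
gripper_force: 0.0
```

```bash
cat > m.py <<'E'
from h import *
togo(.469,-.330,.19,106.5)
o,c=snap('wrist','w7.png')
hsv=cv2.cvtColor(c['pixels'],cv2.COLOR_RGB2HSV)
for nm,lo,hi in ('green',(55,120,30),(85,255,255)),('red',(0,200,120),(6,255,255)),('yellow',(20,150,60),(32,255,255)):
    m=cv2.inRange(hsv,lo,hi);n,_,s,ce=cv2.connectedComponentsWithStats(m)
    for i in range(1,n):
        if s[i,4]>150: print(nm,s[i],ce[i].round(1),ray(c,ce[i],.072 if nm!='yellow' else .05,o).round(4))
E
python3 m.py
```

```text
t 12.05 p [ 0.4822 -0.4066  0.1839] F [0.59 1.05 0.54] w 0.0001 turn [-0.0139 -0.0024 -0.0053] shift [ 0.0773  0.0086 -0.006 ] [-0.8   0.39  1.45 -0.01  1.31 -1.08]
green [ 253   80   38   41 1231] [271.6  99.7] [ 0.4737 -0.3304  0.072 ]
green [  78  147   39   39 1170] [ 97.1 165.8] [ 0.3451 -0.4245  0.072 ]
red [379 151  26  17 194] [392.4 160.2] [ 0.5864 -0.3487  0.072 ]
yellow [ 219   43  107  112 5507] [270.4  97.9] [ 0.473  -0.3282  0.05  ]
yellow [ 321   98  108   94 4985] [373.3 143.4] [ 0.5743 -0.3399  0.05  ]
```

View pics/w7.png

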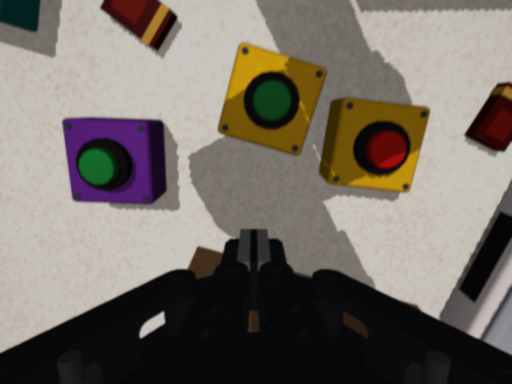

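The wrist view shows the yellow jog station's green button at (272,100) and the red stop at (387,150). Jog's measured position, (0.473, -0.330), agrees with the top view. I'll move above it and descend.

Emit:
jog_arm:
  commands: "-0.013 -0.002 -0.005 0.038 0.006 0 0; 0 0 0 0.038 0.006 0 0; 0 0 0 0 0 0.03 0; 0 0 0 0 0 0.03 0; 0 0 0 0 0 0 0"

```text
time_s: 12.6
ee_pos: [0.4705, -0.3198, 0.1224]
tcp_rot: [-1.865, -2.514, -0.006]
contact_force: [0.3, 0.5, 0.0]
width: 0.0001
gripper_force: 0.0
```

```bash
python3 -c "
from h import *
togo(.472,-.330,.072,106.5)"
```

```text
t 12.6 p [ 0.4705 -0.3198  0.1224] F [0.3  0.45 0.02] w 0.0001 turn [-0.0038 -0.011   0.0066] shift [-0.0108 -0.0014  0.0503] [-0.72  0.35  1.68  0.    1.12 -1.02]
```

Emit:
jog_arm:
  commands: "0 -0.01 0 -0.01 -0.001 0 0; 0 0 0 0 0 0.02 0; 0 0 0 0 0 0.02 0; 0 0 0 0 0 0.005 0; 0 0 0 0 0 0 0"

```text
time_s: 13.1
ee_pos: [0.476, -0.3349, 0.0824]
tcp_rot: [1.868, 2.515, -0.006]
contact_force: [-0.4, 0.3, -1.0]
width: 0.0
gripper_force: 0.0
```

```bash
python3 -c "
from h import *
togo(.472,-.330,.072,106.5)"
```

```text
t 13.1 p [ 0.476  -0.3349  0.0824] F [-0.35  0.25 -1.04] w 0.0 turn [0.0021 0.0094 0.0049] shift [ 0.0059 -0.0024  0.0103] [-0.73  0.4   1.71 -0.    1.02 -1.02]
```

Emit:
jog_arm:
  commands: "0 0.005 0 0.005 -0.002 0 0; 0 0 0 0 0 0.004 0; 0 0 0 0 0 0 0"

```text
time_s: 13.4
ee_pos: [0.4723, -0.3302, 0.0785]
tcp_rot: [1.87, 2.518, -0.001]
contact_force: [-0.6, 0.1, -0.4]
width: 0.0002
gripper_force: 0.0
```

Emit:
jog_arm:
  commands: "0 0 0 0 0 0.003 0; 0 0 0 0 0 0.002 0; 0 0 0 0 0 0.002 0; 0 0 0 0 0 0.002 0; 0 0 0 0 0 0.002 0"

```text
time_s: 13.9
ee_pos: [0.4724, -0.3303, 0.0672]
tcp_rot: [1.871, 2.518, -0.001]
contact_force: [-1.0, 0.9, 4.6]
width: 0.0001
gripper_force: 2.1
```

Emit:
jog_arm:
  commands: "0 0 0 0 0 0.001 0; 0 0 0 0 0 0.001 0; 0 0 0 0 0 0.001 0; 0 0 0 0 0 0 0; 0 0 0 0 0 0 0"

```text
time_s: 14.4
ee_pos: [0.4724, -0.3303, 0.0659]
tcp_rot: [1.87, 2.518, -0.002]
contact_force: [-2.4, 3.2, 13.4]
width: 0.0003
gripper_force: 6.9
```

Z is 0.0659 at 13 N, so the button is fully down. I'll hold it for a little over 2 s.

Emit:
jog_arm:
  commands: "0 0 0 0 0 0 0; 0 0 0 0 0 0 0; 0 0 0 0 0 0 0; 0 0 0 0 0 0 0; 0 0 0 0 0 0 0"

```text
time_s: 14.9
ee_pos: [0.4724, -0.3303, 0.0659]
tcp_rot: [1.87, 2.518, -0.002]
contact_force: [-3.6, 2.2, 13.5]
width: 0.0001
gripper_force: 6.9
```

Emit:
jog_arm:
  commands: "0 0 0 0 0 0 0; 0 0 0 0 0 0 0; 0 0 0 0 0 0 0; 0 0 0 0 0 0 0; 0 0 0 0 0 0 0"

```text
time_s: 15.4
ee_pos: [0.4724, -0.3303, 0.0659]
tcp_rot: [1.87, 2.518, -0.002]
contact_force: [-2.9, 2.3, 14.2]
width: -0.0002
gripper_force: 6.9
```

Emit:
jog_arm:
  commands: "0 0 0 0 0 0 0; 0 0 0 0 0 0 0; 0 0 0 0 0 0 0; 0 0 0 0 0 0 0; 0 0 0 0 0 0 0"

```text
time_s: 15.9
ee_pos: [0.4724, -0.3303, 0.0659]
tcp_rot: [1.87, 2.518, -0.002]
contact_force: [-2.5, 2.6, 13.0]
width: -0.0003
gripper_force: 6.9
```

Emit:
jog_arm:
  commands: "0 0 0 0 0 0 0; 0 0 0 0 0 0 0; 0 0 0 0 0 0 0; 0 0 0 0 0 0 0; 0 0 0 0 0 0 0"

```text
time_s: 16.4
ee_pos: [0.4724, -0.3303, 0.0659]
tcp_rot: [1.87, 2.518, -0.001]
contact_force: [-3.2, 2.0, 13.9]
width: -0.0002
gripper_force: 6.9
```

Emit:
jog_arm:
  commands: "0 0 0 0 0 -0.01 0; 0 0 0 0 0 -0.03 0; 0 0 0 0 0 -0.04 0; 0 0 0 0 0 -0.04 0; 0 0 0 0 0 0 0"

```text
time_s: 16.9
ee_pos: [0.4749, -0.3324, 0.1899]
tcp_rot: [1.863, 2.509, -0.003]
contact_force: [1.0, -0.3, -0.1]
width: -0.0
gripper_force: 0.0
```

```bash
python3 - <<'E'
from h import *
c=imaging.read_camera('top')['pixels'][95:215,125:395,::-1];d=imaging.read_camera('scene')['pixels'][140:330,100:400,::-1]
f=lambda i:cv2.resize(i,(800,int(i.shape[0]*800/i.shape[1])))
v=np.vstack([f(c),f(d)]);cv2.imwrite('pics/f.png',cv2.resize(v,None,fx=.68,fy=.68));print(v.shape)
E
```

```text
(861, 800, 3)
```

View pics/f.png

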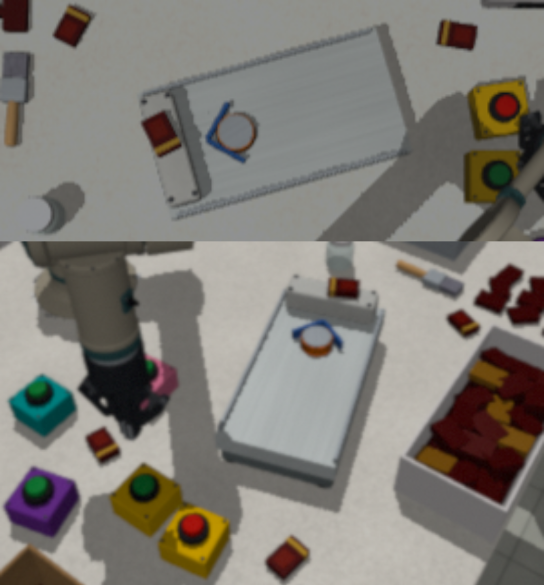

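The picture shows the roller sunk level with the fence top, at (236,132) in the upper crop and (317,340) in the lower one. The jog button is back up, everything else is where it was, and the arm is clear.

```bash
python3 -c "
from h import *
print(job.finish_job())"
```

```text
the job is handed in; nothing more can be done
None
```

The roller is in the V fence and pressed fully home on the spindle; the green jog button was then held fully down for about 2.4 s and released, and the job was handed in at about 17 s with the stop button, cartons, jar and brush untouched.

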